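Turn the paint scraper round in the pencil case

TASK

One of the two scrapers in the wooden pencil case was put away backwards, with its steel blade sticking out. Draw it out and lay it flat on the desk (do not let it fall), let go, then take it by the handle and slide it blade first into its own lane again until the blade touches the back wall, and let go. Do not shove the case out of place, and leave the other scraper, bowl, cup and clip alone.

Things in the scene. Friction and masses are not known exactly. Their poses are not given: they have to be found in the camera images.
- case: Loose wooden case, 0.9 kg, 160 mm wide, 133 deep, 47 high; slides if pushed by more than a few N. Origin: on the desk below the middle of its open mouth; +x points from the mouth inward, z up. Two lanes, centred at y = +38 and -38 mm, each 68 mm wide between 8 mm walls; floor 8 mm above the desk, 34 mm high inside under a fixed 5 mm clear lid. The mouth roughly faces the robot
- case_back (a point): Middle of the inner face of the case's back wall, at lane floor height: 125 mm inward (+x) from the case's mouth
- scraper_mid (a point): The scraper put away backwards (either lane), 180 mm long, about 0.09 kg. Its centre, 9 mm above its underside; +x points along it to the blade's edge, z up. Handle: wooden bar 22 mm wide, 18 high, x -90 to +10 mm. Steel blade, 5 mm thick at half height: 30 mm wide to x +30, then 40 mm wide with parallel edges to x +90. Lies flat on its handle; centre of mass near x -3 mm
- scraper_tip (a point): Middle of the blade's far edge of that scraper, 90 mm from its centre along its +x. At the start 60 to 80 mm of this end stick out of the mouth
- scraper_butt (a point): Middle of the handle's end face of that scraper, 90 mm from its centre along its -x
- spare_mid (a point): Centre (half-way along and up) of the other scraper, of the same shape and axes, lying the right way round in the other lane with 60 to 80 mm of its handle outside the mouth; leave it alone
- bowl: Bystander: grey ceramic bowl holding erasers, 116 mm across, 50 mm high; origin at the centre of its underside
- cup: Bystander: stainless steel cup, 76 mm across, 88 mm high; origin at the centre of its underside
- clip: Bystander: yellow plastic clipboard clip, 100 x 45 mm, 25 mm high; origin at the centre of its underside
Mind the look-alikes: they are no part of the job. What is shaped like the part that bears scraper_mid but purple or turquoise is not meant.

How it is judged:
By the outcome, as a careful person would: the job done as asked, in the order asked, and still so for the second after the job is handed in, with the robot touching nothing.
It also fails if it takes over 59 s, if anything falls off the work surface, if the arm or the gripper's body presses on something with over 40 N, if the wrist force passes 120 N, or if a joint passes its speed limit or range.

ROBOT

A 6-joint arm with a two-finger parallel gripper is mounted at the origin on the work surface. World frame = base frame: x ahead of the robot, y to its left, z up, the work surface at z = 0. Lengths are in m, angles in degrees, forces in N, time in s.
With the tool pointing down it reaches from about 0.325 to 0.775 m from the base axis. Payload 5.5 kg.
Tool frame: the origin (TCP) lies at the centre of the arm's flange, where the gripper is bolted on; the fingertips stand 182 mm ahead of it and the grasp point (between the pads) lies 163 mm ahead of it; z points along the fingers, y is the line along which they close (so a half turn about z gives the same grasp; the last joint's range is limited). The gripper opens to 88 mm and grips with 3 to 60 N. Pads are 20 mm wide; open, the fingers measure 115 mm over their backs; the gripper's body (75 mm by 178 mm) begins 61 mm behind the grasp point.
Start: joints at [66.709, 5.22, 70.514, -0, 104.267, -3.249], TCP at [0.206, 0.564, 0.405] pointing down, gripper open.
Joint ranges: [-164.24, 164.24], [-49.07, 125.15], [9.68, 141.18], [-86.29, 266.29], [3.28, 154.24], [-151.56, 151.56]. Speed limits (degrees/s): [147.25, 147.25, 172.46, 180, 180, 180].

INTERFACE

Orientations are given as [roll, pitch, yaw] about the fixed x, y, z axes, in that order (R = Rz(yaw) Ry(pitch) Rx(roll)).
In Python, from station import r gives the robot as it stands. The module is installed in compiled form; this text tells all that it offers. Calls block until the motion is done:
- r.reach(position, orientation): joint-space move of the TCP to a pose.
- r.servo_line(position, rotation=None, speed=0.15): straight line of the TCP; rotation=None keeps the orientation; speed is the mean speed in m/s.
- r.move_joints(angles): joint-space move.
- r.let_go() and r.grab(squeeze=None): open the fingers fully, or close them until they stop; squeeze is the grip in N (None keeps the last).
- r.wait(seconds).
- r.inverse_kinematics(position, orientation): joint angles nearest the present ones, or None.
- r.sense(): the state.
- r.snapshot(name): name is "scene" or "top" or "wrist"; returns a dict with "frame" (480x640x3 uint8, red, green, blue), "fx", "fy", "cx", "cy" (pixels), "R" (3x3) and "t" (3): a world point X has camera coordinates R X + t. Camera axes: x right, y down, z forward; pixel columns grow to the right and rows downward; lengths in m; the calibration is good to about 2 mm. A picture is of the moment at which its call begins. There is no depth.
A pose or a line that the arm cannot do raises r.IKError and nothing moves.
- r.hand_in(): hands the job in; it is judged then, once.
The state is a dict: "clock": time; "joints": joint angles; "joint_vel": joint speeds; "joint_torque": joint torques, N m; "tcp_pos": TCP position; "orientation": TCP orientation; "contact_force": force on the tool from outside, world axes, zero at the start; "torque": the same for the moment, N m; "opening": finger opening in m; "gripper_force": force on a finger pad.
Only numpy, scipy, OpenCV 4.12 (cv2) and the standard library are available. Lean on these libraries where they do the work, as an engineer would, in place of code of your own. Each camera call takes 0.05 s, during which the arm holds its last target. There are 200 camera calls.

## Working session

There is one attempt and no reset: what is moved stays moved. The work goes in short steps, each a Python script; the robot and the scene stay as the last script left them, time stands still between calls to the robot, and variables do not carry over. Pictures are saved under pics/ and viewed, at most 10 in all, crops included, and the job is handed in when it is done.

```bash
mkdir -p pics
python3 - <<'E'
from station import r
import cv2,numpy as np,pickle
d={}
for n in("scene","top"):
    s=r.snapshot(n);d[n]=s;cv2.imwrite(f"pics/{n}0.png",s["frame"][:,:,::-1]);print(n,s["fx"],s["cx"],s["cy"],np.round(s["R"],3).tolist(),np.round(s["t"],3))
pickle.dump(d,open("s0.pkl","wb"))
print(r.sense())
E
```

```text
scene 463.68224146706456 310.8486997534679 241.83944435358669 [[-0.339, 0.941, -0.013], [0.505, 0.17, -0.846], [-0.794, -0.293, -0.533]] [ 0.2   -0.234  1.539]
top 593.2362744184704 326.6931456198905 236.11645098136407 [[0.028, -1.0, 0.001], [-0.994, -0.028, -0.11], [0.11, 0.002, -0.994]] [-0.031  0.543  1.069]
{'clock': 0.1, 'joints': array([ 6.67115938e+01,  5.25896339e+00,  7.05750005e+01,  6.15266188e-04,
        1.04267286e+02, -3.24802244e+00]), 'joint_vel': array([ 0.05942261, -0.19032424, -0.13291851,  0.03334441, -0.13846181,
        0.04161952]), 'joint_torque': array([ 2.16422704e-03, -4.47856736e+01, -4.07568812e+01,  7.00428989e-02,
        2.83886748e-02, -9.81758240e-05]), 'tcp_pos': array([0.20562324, 0.56371993, 0.40361771]), 'orientation': array([-1.79898946e+02, -6.33225561e-03,  1.59959762e+02]), 'contact_force': array([ 1.06061419, -0.56965332,  0.19207672]), 'torque': array([ 0.00329471,  0.01052568, -0.03448304]), 'gripper_force': 0.0, 'opening': 0.0880356203816422}
```

View pics/scene0.png

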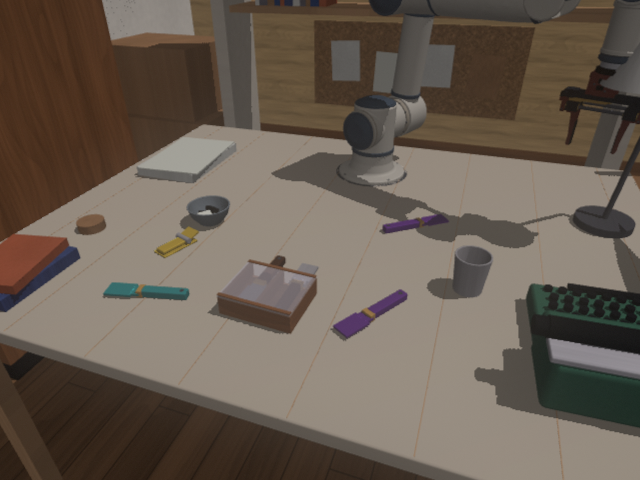

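View pics/top0.png

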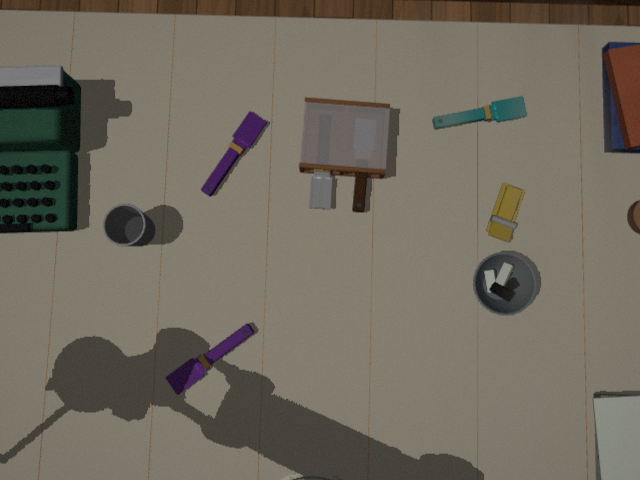

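Candidates (top view): the grey steel blade at (321,190) leaving the case, which is the target. Spare's brown handle (361,192), purple look-alikes (235,153) and (210,358), and turquoise (480,112) are not meant. I'll check this with a close crop.

```bash
cat > h.py <<'E'
import numpy as np,cv2
def cast(s,uv,z):
    uv=np.atleast_2d(np.asarray(uv,float));R=np.array(s["R"]);t=np.array(s["t"])
    d=np.c_[(uv[:,0]-s["cx"])/s["fx"],(uv[:,1]-s["cy"])/s["fy"],np.ones(len(uv))]@R
    c=-R.T@t
    return c+d*((z-c[2])/d[:,2])[:,None]
def proj(s,X):
    c=np.atleast_2d(X)@np.array(s["R"]).T+s["t"]
    return np.c_[c[:,0]/c[:,2]*s["fx"]+s["cx"],c[:,1]/c[:,2]*s["fy"]+s["cy"]]
E
python3 - <<'E'
import pickle,cv2,numpy as np
from h import *
d=pickle.load(open("s0.pkl","rb"));s=d["top"];f=s["frame"]
a=cv2.resize(f[90:220,290:400],None,fx=4.5,fy=4.5,interpolation=cv2.INTER_CUBIC)
cv2.imwrite("pics/crop0.png",a[:,:,::-1])
hsv=cv2.cvtColor(f,cv2.COLOR_RGB2HSV)
print(hsv[190,321],hsv[190,361],hsv[200,340],hsv[170,340],hsv[102,340],hsv[173,340])
wood=((hsv[...,1]>100)&((hsv[...,0]<15)|(hsv[...,0]>170))).astype(np.uint8)
roi=np.zeros_like(wood);roi[85:225,285:405]=1
n,l,st,c=cv2.connectedComponentsWithStats(wood*roi)
for i in range(1,n):
    if st[i,4]>40:
        p=np.argwhere(l==i)[:,::-1].astype(np.float32);q=cv2.minAreaRect(p);print(st[i],np.round(cv2.boxPoints(q),1).tolist())
print("mouth/back z47",cast(s,[[300,168],[386,173],[306,98],[390,104]],.047).round(3))
E
```

```text
[120   2 109] [ 12 168  47] [ 18  39 131] [ 13 134  63] [ 13 160  94] [ 10 240  35]
[305  98  85  10 308] [[304.79998779296875, 100.9000015258789], [305.1000061035156, 97.0999984741211], [389.29998779296875, 103.5999984741211], [389.0, 107.4000015258789]]
[299 163  87  49 938] [[295.70001220703125, 206.0], [299.20001220703125, 162.3000030517578], [385.1000061035156, 169.1999969482422], [381.6000061035156, 212.89999389648438]]
mouth/back z47 [[ 0.667  0.037  0.047]
 [ 0.662 -0.122  0.047]
 [ 0.801  0.03   0.047]
 [ 0.794 -0.127  0.047]]
```

View pics/crop0.png

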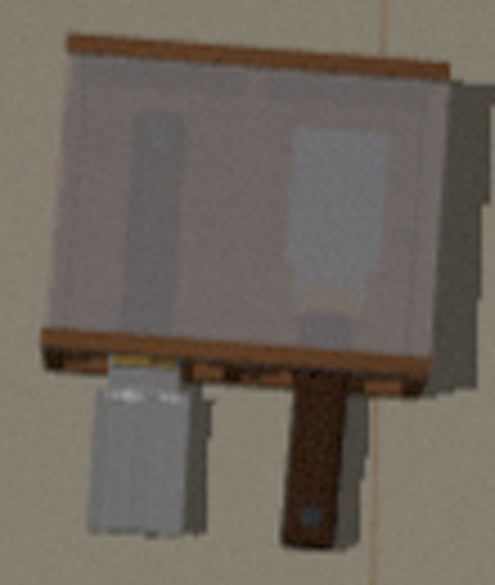

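The crop confirms it: plain grey steel blade out of the left (+y) lane, tip edge around crop (88–182, 532), about 37 px at full scale beyond the mouth bar. The spare's dark handle is at crop (310,460), with the right lane's blade inside under the lid.

Run:
```python
import pickle
from h import *
from station import r
d=pickle.load(open("s0.pkl","rb"));s=d["top"]
c=lambda x,y:(290+x/4.5-.4,90+y/4.5-.4)
P=cast(s,[c(88,530),c(182,536),c(97,392),c(190,398)],.0195)[:,:2]
Q=cast(s,[c(282,543),c(332,548),c(297,380),c(345,385)],.026)[:,:2]
C=cast(s,[c(41,348),c(432,373),c(67,35),c(450,62)],.047)[:,:2]
print(P.round(4),Q.round(4),C.round(4),sep="\n")
m=C[:2].mean(0);ux=C[2:].mean(0)-m;print("case mouth",m.round(4),"yaw",np.degrees(np.arctan2(ux[1],ux[0])),"width yaw",np.degrees(np.arctan2(*(C[0]-C[1])[::1]))*-1,np.linalg.norm(ux))
t=P[:2].mean(0);v=t-P[2:].mean(0);print("tip",t.round(4),"yaw",np.degrees(np.arctan2(v[1],v[0])),np.linalg.norm(v),np.linalg.norm(P[0]-P[1]))
q=Q[:2].mean(0);v=Q[2:].mean(0)-q;print("spare butt",q.round(4),np.degrees(np.arctan2(v[1],v[0])))
for yaw in(0,180,178): print(r.inverse_kinematics([.64,0,.193],[180,0,yaw]))
```

```text
[[ 0.5981  0.0187]
 [ 0.5967 -0.0206]
 [ 0.6569  0.0167]
 [ 0.6554 -0.0224]]
[[ 0.5939 -0.0622]
 [ 0.5924 -0.083 ]
 [ 0.663  -0.0669]
 [ 0.6614 -0.087 ]]
[[ 0.6688  0.0394]
 [ 0.6628 -0.1213]
 [ 0.8018  0.033 ]
 [ 0.7947 -0.1266]]
case mouth [ 0.6658 -0.0409] yaw -2.525346798934286 width yaw -2.119499192097771 0.13258272420028475
tip [ 0.5974 -0.001 ] yaw 178.18662166520016 0.05878795128574049 0.03937708817416427
spare butt [ 0.5931 -0.0726] -3.5892305178875903
[-3.04527186e+00  1.46931087e+01  8.15721592e+01 -2.54444375e-14
  8.37347321e+01  8.69547281e+01]
[ -3.04527186  14.69310874  81.57215919   0.          83.73473207
 -93.04527186]
[ -3.04527186  14.69310874  81.57215919   0.          83.73473207
 -91.04527186]
```

```bash
cat >> h.py <<'E'
def go(r,p,yaw,speed=.1):
    """straight line, then correct the standing error of the TCP"""
    p=np.array(p,float);r.servo_line(p,[180,0,yaw],speed=speed);r.wait(.1)
    e=p-r.sense()["tcp_pos"]
    if .0003<np.linalg.norm(e)<.006: r.servo_line(p+e,[180,0,yaw],speed=.03);r.wait(.1)
    return st(r)
def st(r):
    s=r.sense();print(round(s["clock"],2),"tcp",s["tcp_pos"].round(4),"rpy",s["orientation"].round(1),"F",s["contact_force"].round(2),"T",s["torque"].round(3),"open",round(s["opening"],4),"g",round(s["gripper_force"],1));return s
E
python3 - <<'E'
from station import r
from h import *
y=178.2
r.reach([.6412,.0016,.26],[180,0,y]);st(r)
go(r,[.6412,.0016,.1925],y)
r.grab(30);r.wait(.2);st(r)
cv2.imwrite("pics/scene1.png",r.snapshot("scene")["frame"][170:350,150:420,::-1].repeat(2,0).repeat(2,1))
E
```

```text
2.67 tcp [0.6412 0.0025 0.2603] rpy [180.    0.  178.3] F [-0.51 -0.31 -0.6 ] T [0.06  0.049 0.03 ] open 0.0878 g 0.0
3.94 tcp [0.6408 0.0016 0.1914] rpy [180.    0.  178.2] F [-0.69 -0.21 -0.28] T [-0.009 -0.001 -0.001] open 0.0877 g 0.0
4.95 tcp [0.6408 0.0016 0.1912] rpy [180.   -0.  178.2] F [-0.55 -0.5  -0.23] T [0.016 0.057 0.039] open 0.0396 g 29.9
```

View pics/scene1.png

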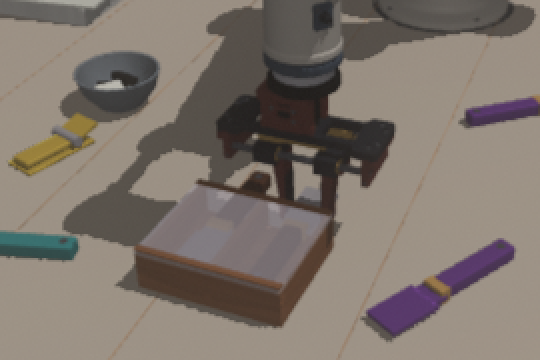

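The fingers hold the blade: opening 39.6 mm, 30 N. The case stands between the fingers and the look-alikes untouched. Next I draw it out.

Run:
```python
from station import r
from h import *
y=178.2;a=np.radians(-2.2)
p=r.sense()["tcp_pos"];p[2]+=.003
r.servo_line(p,speed=.03);st(r)
u=np.array([-np.cos(a),-np.sin(a),0])
r.servo_line(p+.05*u,speed=.06);st(r)
q=p+.165*u
go(r,q,y,.1)
s=r.snapshot("scene")["frame"][150:330,180:450,::-1];cv2.imwrite("pics/scene2.png",s.repeat(2,0).repeat(2,1))
```

```text
5.25 tcp [0.6409 0.0016 0.1944] rpy [-180.     0.   178.2] F [-0.06 -0.04 -1.74] T [-0.002  0.041  0.007] open 0.0396 g 29.9
6.23 tcp [0.591  0.0035 0.1943] rpy [-180.     0.   178.2] F [-0.71  0.68 -0.35] T [ 0.042  0.039 -0.009] open 0.0396 g 29.9
7.98 tcp [0.4756 0.008  0.1941] rpy [180.   -0.  178.2] F [-0.26  0.19 -0.29] T [-0.041  0.018  0.026] open 0.0393 g 29.9
```

View pics/scene2.png

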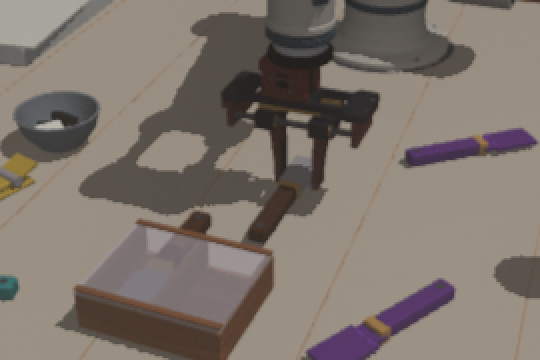

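The scraper is fully out and held level: its butt is near crop (260,228), clear of the mouth, and the spare has not moved. Now I lower it with force checks.

Run:
```python
from station import r
from h import *
y=178.2
p=r.sense()["tcp_pos"];p[2]=.186
s=go(r,p,y,.03)
b=s["contact_force"][2]
z=.1855
while z>.1828:
    p[2]=z;r.servo_line(p,speed=.02);r.wait(.1);s=st(r);z-=.0005
    if s["contact_force"][2]-b>3 or s["tcp_pos"][2]<.1832: break
r.let_go();r.wait(.3);st(r)
q=r.sense()["tcp_pos"];q[2]=.30;r.servo_line(q,speed=.15)
r.reach([.44,.16,.36],[180,0,y]);st(r)
s=r.snapshot("top")
import pickle;pickle.dump(s,open("s1.pkl","wb"))
f=s["frame"];cv2.imwrite("pics/top3.png",cv2.resize(f[90:320,260:440],None,fx=2.6*1,fy=2.6,interpolation=cv2.INTER_CUBIC)[:,:,::-1])
```

```text
8.56 tcp [0.4756 0.008  0.186 ] rpy [180.   -0.  178.2] F [-0.28  0.45 -0.5 ] T [0.044 0.057 0.049] open 0.0399 g 29.9
8.91 tcp [0.4756 0.008  0.1856] rpy [-180.     0.   178.2] F [ 0.06  0.19 -0.65] T [-0.024  0.051 -0.05 ] open 0.0394 g 29.9
9.26 tcp [0.4756 0.008  0.185 ] rpy [180.    0.  178.2] F [-0.51 -1.46 -0.26] T [ 0.048  0.003 -0.026] open 0.04 g 29.9
9.61 tcp [0.4756 0.008  0.1845] rpy [180.   -0.  178.2] F [-1.02  0.31 -1.12] T [ 0.043  0.014 -0.   ] open 0.0396 g 29.9
9.96 tcp [0.4756 0.008  0.184 ] rpy [180.    0.  178.2] F [-0.18 -0.21 -0.54] T [ 0.031  0.016 -0.   ] open 0.0394 g 29.9
10.31 tcp [0.4756 0.008  0.1835] rpy [-180.     0.   178.2] F [-0.09  0.34 -1.72] T [ 0.105  0.073 -0.02 ] open 0.0396 g 29.9
10.66 tcp [0.4757 0.008  0.1831] rpy [-180.     0.   178.2] F [0.17 0.75 0.6 ] T [-0.027 -0.004 -0.074] open 0.0392 g 29.9
11.84 tcp [0.4756 0.008  0.183 ] rpy [180.   -0.  178.2] F [-0.63 -0.3  -0.07] T [ 0.053  0.037 -0.048] open 0.088 g 0.0
13.48 tcp [0.4401 0.1596 0.3588] rpy [-1.799e+02 -1.000e-01  1.782e+02] F [ 0.21 -0.05  0.22] T [-0.004  0.028  0.008] open 0.088 g 0.0
```

View pics/top3.png

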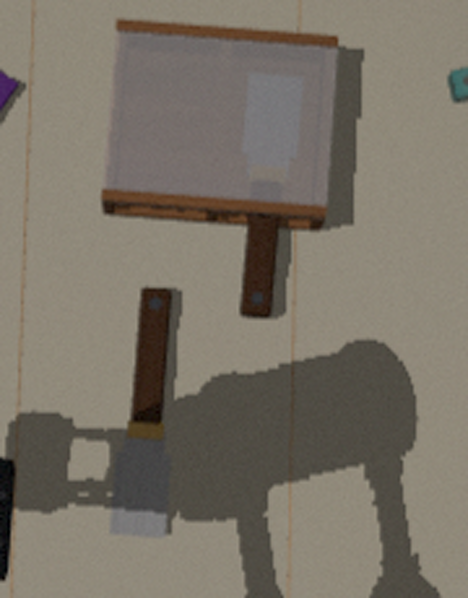

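It lies flat on the desk: butt edge at crop (142–171, 289), ferrule at (146,430), blade tip at (110–167, 534). The case and spare look unmoved.

Run:
```python
import pickle
from h import *
s=pickle.load(open("s1.pkl","rb"))
c=lambda x,y:(260+x/2.6-.3,90+y/2.6-.3)
B=cast(s,[c(142,289),c(171,290)],.018)[:,:2];F=cast(s,[c(132,420),c(162,423)],.018)[:,:2]
T=cast(s,[c(110,532),c(167,536)],.0115)[:,:2]
b,f,t=B.mean(0),F.mean(0),T.mean(0)
an=lambda v:np.degrees(np.arctan2(v[1],v[0]))
print("butt",b.round(4),"ferr",f.round(4),"tip",t.round(4),np.linalg.norm(b-t),"yaw b->t",an(t-b),"b->f",an(f-b),np.linalg.norm(f-b),np.linalg.norm(B[0]-B[1]))
C=cast(s,[c(103,193),c(325,207),c(118,21),c(338,38)],.047)[:,:2]
m=C[:2].mean(0);v=C[2:].mean(0)-m;print("case",C.round(4).tolist(),m.round(4),an(v),an(C[0]-C[1])-90,an(C[2]-C[3])-90)
# expected from the grasp: tool point 44mm from tip
```

```text
butt [ 0.611  -0.0011] ferr [0.5148 0.0029] tip [0.4343 0.0067] 0.17689148585881603 yaw b->t 177.46185115639292 b->f 177.6031181948941 0.09629390731395636 0.021050404873307123
case [[0.6745, 0.0385], [0.6688, -0.1195], [0.8011, 0.0319], [0.7929, -0.1268]] [ 0.6716 -0.0405] -3.16677904135205 -2.0704404796875338 -2.9471205694266303
```

Run:
```python
from station import r
from h import *
y=177.6
r.reach([.5796,.0035,.26],[180,0,y])
go(r,[.5796,.0035,.186],y)
r.grab(45);r.wait(.2);s=st(r)
p=s["tcp_pos"];p[2]=.32;r.servo_line(p,speed=.12);st(r)
print(r.inverse_kinematics([.49,.0086,.32],[180,0,-2.45]))
r.reach([.53,.0069,.32],[180,0,87]);r.reach([.49,.0086,.32],[180,0,-2.45]);r.wait(.1);s=st(r);print(s["joints"].round(1))
go(r,[.49,.0086,.200],-2.45,.12)
import pickle;d={n:r.snapshot(n) for n in("scene","top")};pickle.dump(d,open("s2.pkl","wb"))
a=cv2.resize(d["scene"]["frame"][170:330,200:400],None,fx=2.5,fy=2.5);b=cv2.resize(d["top"]["frame"][90:290,270:420],None,fx=2,fy=2)
o=np.zeros((400,800,3),np.uint8);o[:,:500]=a;o[:,500:]=b;cv2.imwrite("pics/c4.png",o[:,:,::-1])
```

```text
15.8 tcp [0.5792 0.0035 0.185 ] rpy [-180.     0.   177.6] F [ 0.39  0.12 -0.15] T [-0.014 -0.012  0.004] open 0.0879 g 0.0
17.02 tcp [0.5792 0.0035 0.1848] rpy [-180.     0.   177.6] F [-0.31 -0.88  1.4 ] T [-0.014 -0.011 -0.005] open 0.0216 g 45.0
18.3 tcp [0.5791 0.0035 0.3187] rpy [-1.800e+02 -1.000e-01  1.776e+02] F [ 0.03 -0.9  -1.38] T [ 0.045 -0.024  0.014] open 0.0218 g 45.0
[-2.97271284e+00 -1.19111015e+01  9.55508820e+01 -2.54444375e-14
  9.63602195e+01  8.94772872e+01]
21.2 tcp [0.4901 0.0086 0.32  ] rpy [-180.     0.    -2.4] F [-0.49  0.   -0.32] T [ 0.052  0.189 -0.018] open 0.0217 g 45.0
[ -3.  -11.9  95.5   0.   96.4  89.4]
22.8 tcp [0.4896 0.0086 0.199 ] rpy [180.   -0.   -2.4] F [ 0.65 -0.55 -0.81] T [ 0.048  0.183 -0.034] open 0.0216 g 45.0
```

View pics/c4.png

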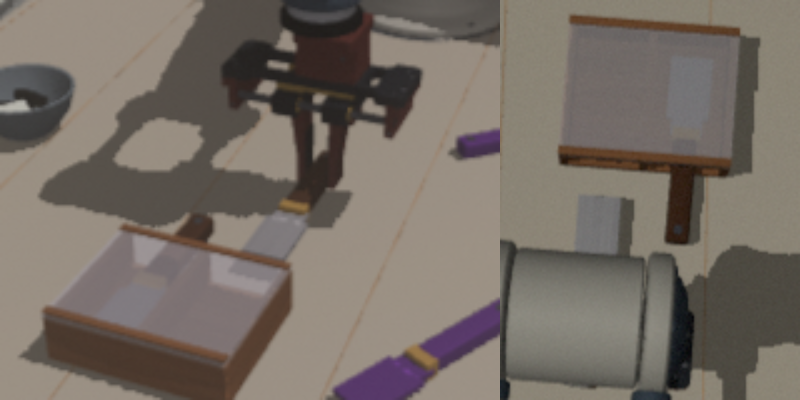

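The scraper is turned, blade toward the case and level (ferrule at (292,205) in the left panel). The tip edge is at (580–623, 196) in the right panel, in front of the left lane. I'll check the tip against the grasp, then insert to about 6 mm short of the wall.

Run:
```python
from station import r
from h import *
import pickle
s=pickle.load(open("s2.pkl","rb"))["top"]
P=cast(s,[(310,188),(331.3,188.7)],.0257);print("tip by eye",P.round(4))
f=s["frame"].astype(int);m=((f.max(2)-f.min(2)<14)&(f.mean(2)>85)).astype(np.uint8);k=np.zeros_like(m);k[175:214,303:340]=1
q=np.argwhere(m*k)[:,::-1]
if len(q)>50: print(len(q),q.min(0),q.max(0))
yaw=-2.45;a=np.radians(yaw);u=np.array([np.cos(a),np.sin(a),0])
p=np.array([.4896,.0086,.1985])
z=[]
for d in(.06,.11,.148):
    r.servo_line(p+d*u,[180,0,yaw],speed=.07);r.wait(.1);z=st(r)
s=r.snapshot("top");pickle.dump(s,open("s3.pkl","wb"))
cv2.imwrite("pics/c5.png",cv2.resize(s["frame"][85:225,285:405],None,fx=4,fy=4,interpolation=cv2.INTER_CUBIC)[:,:,::-1])
```

```text
tip by eye [[ 0.634   0.0181  0.0257]
 [ 0.6337 -0.022   0.0257]]
570 [307 187] [330 213]
24.01 tcp [0.5493 0.0061 0.1985] rpy [-180.     0.    -2.4] F [ 0.01 -0.25 -0.64] T [ 0.031  0.219 -0.045] open 0.0218 g 45.0
24.98 tcp [0.5992 0.0039 0.1985] rpy [-180.     0.    -2.5] F [-0.67 -0.66 -0.55] T [-0.002  0.172  0.022] open 0.0214 g 45.0
25.77 tcp [0.6372 0.0023 0.1985] rpy [-180.     0.    -2.4] F [-0.14 -0.07  0.12] T [-0.032  0.208 -0.015] open 0.0216 g 45.0
```

View pics/c5.png

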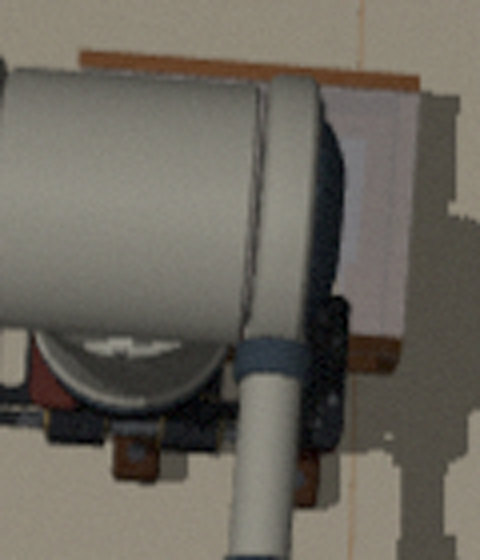

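The arm hides the lane, but the case's back edge (crop (80,52)–(420,76)) is where it was. I'll lower to just above the lane floor and creep forward on averaged force.

```bash
cat >> h.py <<'E'
def favg(r,n=12):
    F=[]
    for _ in range(n): F.append(r.sense()["contact_force"]);r.wait(.015)
    return np.mean(F,0)
E
python3 - <<'E'
from station import r
from h import *
yaw=-2.45;a=np.radians(yaw);u=np.array([np.cos(a),np.sin(a),0])
p=np.array([.6372,.0023,.1938]);s=go(r,p,yaw,.04)
f0=favg(r,20);print(f0.round(2))
off=p-s["tcp_pos"]
for i in range(1,29):
    d=.004*min(i,1)+.0005*(i-1)
    r.servo_line(p+d*u,[180,0,yaw],speed=.02);f=favg(r)-f0
    print(round(d*1e3,1),(r.sense()["tcp_pos"]@u).round(4),f.round(2))
    if abs(f@u)>1.2 or r.sense()["clock"]>40: break
st(r)
E
```

```text
26.18 tcp [0.6371 0.0023 0.1937] rpy [-180.     0.    -2.4] F [-0.13 -0.28 -1.17] T [-0.06   0.17  -0.015] open 0.0213 g 45.0
[-0.03 -0.15 -0.77]
4.0 0.6405 [ 0.01 -0.07  0.06]
4.5 0.641 [ 0.07  0.14 -0.06]
5.0 0.6415 [ 0.22  0.23 -0.18]
5.5 0.642 [ 0.07  0.2  -0.08]
6.0 0.6425 [0.22 0.14 0.07]
6.5 0.643 [-0.34  0.17  0.05]
7.0 0.6435 [-0.08  0.07  0.15]
7.5 0.644 [-0.21  0.08 -0.44]
8.0 0.6445 [ 0.42  0.15 -0.06]
8.5 0.645 [ 0.03  0.33 -0.02]
9.0 0.6455 [-0.43  0.04  0.08]
9.5 0.6458 [-3.19  0.44  0.58]
32.02 tcp [0.6464 0.0019 0.1936] rpy [-1.8e+02  1.0e-01 -2.4e+00] F [-4.26  0.43 -1.49] T [ 0.13   0.795 -0.015] open 0.0219 g 45.0
```

Wall contact at about the predicted spot (3–4 N). I'll settle it on the floor and release.

Run:
```python
from station import r
from h import *
import pickle
yaw=-2.45
p=r.sense()["tcp_pos"].copy();f0=favg(r)
for z in(.1932,.1929,.1926,.1923):
    p[2]=z;r.servo_line(p,speed=.02);f=favg(r)-f0;print(z,f.round(2))
    if f[2]>1.5: break
st(r);r.let_go();r.wait(.2);st(r)
q=r.sense()["tcp_pos"];q[2]=.30;r.servo_line(q,speed=.12)
r.reach([.40,.20,.38],[180,0,yaw]);st(r)
s=r.snapshot("top");pickle.dump(s,open("s4.pkl","wb"))
cv2.imwrite("pics/c6.png",cv2.resize(s["frame"][90:220,290:400],None,fx=4.5,fy=4.5,interpolation=cv2.INTER_CUBIC)[:,:,::-1])
```

```text
0.1932 [-0.72  0.08  0.44]
0.1929 [-0.98  0.17  0.97]
0.1926 [-1.32  0.29  1.7 ]
33.57 tcp [0.6464 0.002  0.1928] rpy [-180.     0.    -2.4] F [-5.34  0.58  0.62] T [ 0.025  0.9   -0.047] open 0.0214 g 45.0
34.88 tcp [0.6465 0.002  0.1926] rpy [180.    0.   -2.4] F [-1.52 -0.71 -0.32] T [-0.02   0.152 -0.011] open 0.0875 g 0.0
37.15 tcp [0.4006 0.1997 0.3795] rpy [180.    0.   -2.5] F [ 0.35  0.2  -0.59] T [-0.009  0.111 -0.012] open 0.0879 g 0.0
```

View pics/c6.png

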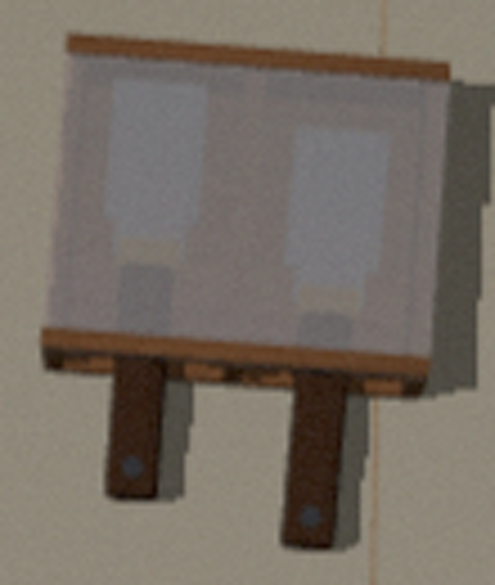

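The reinserted scraper lies in the left lane, blade edge at the back wall (crop (105–208, 82)). Its butt is at (131,497), which works out to about x = 0.612 against 0.612 expected. The case corners and spare butt (310,547) are where they were at the start.

```bash
python3 -c "
from station import r
print(r.hand_in())"
```

```text
the job is handed in; nothing more can be done
None
```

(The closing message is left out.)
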